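# Blow off a stencilled glass plate with a two-stage lever gun

## Robot

A 6-joint arm with a two-finger parallel gripper is mounted at the origin on the work surface. World frame = base frame: x ahead of the robot, y to its left, z up, the work surface at z = 0. Lengths are in mm, angles in rad, forces in N, time in s.
With the tool pointing down it reaches from about 325 to 900 mm from the base axis. Payload 3.5 kg.
Tool frame: the origin (TCP) lies on the centre line of the jaws, within the pads' length; the fingertips stand 25 mm ahead of it and the grasp point (between the pads) lies 6 mm ahead of it; z points along the fingers, y is the line along which they close (so a half turn about z gives the same grasp; the last joint's range is limited). The gripper opens to 85 mm and grips with 20 to 120 N. Pads are 22 mm wide; open, the fingers measure 114 mm over their backs; the gripper's body (76 mm by 85 mm) begins 54 mm behind the grasp point. The pads swing forward as they close: fully open they stand 13 mm farther back than shut.
Start: joints at [-1.446, 0.276, -0.026, 1.268, 0, 1.467], TCP at [141.135, -608.854, 256.313] pointing down, gripper open.
Joint ranges: [-3.12, 3.12], [-0.85, 1.88], [-1.08, 1.24], [-1.95, 2.15], [-1.57, 1.53], [-3.14, 3.14]. Speed limits (rad/s): [2.57, 2.57, 3.14, 3.14, 3.14, 3.14].

## Interface

Orientations are given as a rotation vector (axis times angle).
In Python, from station import monitor, cams, hand_in gives the robot as it stands. The module is installed in compiled form; this text tells all that it offers.
- The arm moves only by the tool servo_tool, never from a script. Its argument "steps" is a list of rows, each a list of 2 entries, a list of its own where there are three numbers: the shift along the tool's x, y, z in cm, then the turn, a rotation vector about the tool's x, y, z in degrees. A call has 1 to 20 rows; each row is the pose to reach, as a shift and turn from the pose commanded when the call began, along the tool's axes at that moment; what a row does not reach only later rows make up. A row lasts 1/10 s, in which the tool goes at most 50 mm and 8.59 degrees, less where a joint would pass 70% of its speed; a pose out of reach is approached as far as the arm can. A call with a gripper value outside its range is refused whole. "claw" is the closure, from -1 (fully open) to 1 (shut), set as the call begins (left out, the last holds). The fingers move at their own pace and stop on an object; "squeeze" is the grip in N (left out, the last holds). Time passes only in rows, so rows that repeat a pose let the fingers close. It gives the time, the measured TCP pose, the force, the opening and the grip force at its end, in the units of the state.
- monitor.read_state(): the state, without advancing time (a new reading comes with each control period).
- cams.get_image(name): name is "side" or "top" or "wrist"; returns the picture (400x640x3 uint8, blue, green, red); there is no depth.
- cams.camera_params(name): a dict with "fx", "fy", "cx", "cy" (pixels), "k1" (the pictures are not rectified: a ray, as slopes to the right and down, at radius r is drawn at 1 + k1 r^2 times it, then the intrinsics apply), "pose" (4x4, takes a point from camera to world coordinates); the wrist camera has in their place "hand_eye" (4x4, takes a point from camera to tool coordinates, whose origin is the TCP and whose axes are the flange's). Camera axes: x right, y down, z forward; pixel columns grow to the right and rows downward; lengths in mm; the calibration is good to about 2 mm. A picture is of the moment at which its call begins: read the wrist's pose just before it. camera_params takes no time and is no camera call.
- hand_in(): hands the job in; it is judged then, once.
The state is a dict: "time": time; "q": joint angles; "dq": joint speeds; "joint_torque": joint torques, N m; "ee_pos": TCP position; "tool_rot": TCP orientation; "contact_force": force on the tool from outside, world axes, zero at the start; "ft_torque": the same for the moment, N m; "gripper_width": opening from 0.0 (shut) to 1.0 (fully open); "grasp_force": force on a finger pad.
Only numpy, scipy, OpenCV 4.12 (cv2) and the standard library are available. Lean on these libraries where they do the work, as an engineer would, in place of code of your own. Each camera call takes 0.05 s, during which the arm holds its last target. There are 200 camera calls.

## Task

Gently slide the black carrier with the stencilled glass plate into the corner of the blow-off station until it is flush against both aluminium fences. Then press the blow gun's red lever down to its first pressure point and hold it there for about a second (soft air), squeeze it on through the pressure point into the second stage and hold it well down for about a second (full air), and let it go so that it springs back up. Never open the full air before the plate is home, and leave the other things on the bench alone.

Things in the scene. Friction and masses are not known exactly. Their poses are not given: they have to be found in the camera images.
- station: fixed grey base plate 10 mm thick (its x -158 to +78, y -243 to +223 mm). Origin: on the table, at the plate's underside, exactly below where the carrier's centre belongs when home; z up. Two aluminium fences (see point corner) bound the home on its +x and +y sides; its -x and -y sides are open: the carrier starts there and is pushed along +x and +y. The blow gun stands on its +y part
- corner (a point): where the inner faces of the fences meet, at their top, 32 mm above the table; axes as the station. From the station's origin: x +55, y +70 mm. The far fence runs from here 203 mm along -y, the gun-side fence 125 mm along -x; both 12 mm thick, 22 mm above the plate
- nozzle_tip (a point): tip of the gun's brass nozzle, over the edge of the carrier's home: station x 0, y +62 mm, 75 mm above the table. The aluminium gun lies along the station's y, 105 mm high, clamped on a dark column at y +155 mm; brass fitting at its rear ends at y +258
- carrier: loose black plastic carrier, 110 (x) by 140 (y) by 26 mm high, 0.3 to 0.65 kg; slides on the base plate. In its top a greenish glass plate with a white stencil with rows of black windows. Origin: centre of its underside; z up. Home: origin at the station's x 0, y 0, axes parallel to it. Starts 25 to 50 mm short in x, 30 to 80 mm short in y, turned up to 0.25 rad
- trigger (a joint): first-stage turn of the red lever, rad: 0 released, 0.10 at the pressure point. Lever 120 mm long, 20 wide, hinged at the station's x 0, y +100, 132 mm above the table, rising towards +y at 0.28 rad; pressed DOWN at its yellow pad 100 mm from the hinge. Force at the pad about 2 N at first, 4 N at the end of this stage
- second_stage (a joint): further turn of the lever past the pressure point, rad: 0 until the force on the pad exceeds about 8 N, then up to 0.12 at the stop with about 12 N. The lever's total turn is trigger + second_stage: the pad sinks about 10 mm to the pressure point and 12 mm more to the stop. Springs return it when let go
- trigger_pad (a point): centre of the top face of the yellow press pad near the lever's free end (pad 38 mm wide across the lever, 44 mm along it); about 170 mm above the table when released; moves with the lever
- mug: black mug, 82 mm across, 95 mm high, origin under its centre; leave alone. Stands beyond the far fence, beside the gun
- jar: amber jar, 70 mm across, 100 mm high, origin under its centre; leave alone. Stands beyond the far fence's other end
- cleaner: blue bottle, 66 mm across, 190 mm high, origin under its centre; leave alone
- brush: blue brush 190 mm long lying on the table, leave alone
- knife: brass-handled craft knife, about 155 mm long, lying on the table, leave alone
- tape: roll of pale tape lying flat on the table beyond the far fence, 92 mm across, 25 mm high, origin under its centre; leave alone
- sanding_block: cork block 60 by 38 by 28 mm on the base plate beside the gun's column, on its robot side; origin under its centre; leave alone
There are look-alikes about, which are no part of the job. What is meant by the carrier is not purple, and is the smaller of those in its own colour.

How it is judged (in metres and radians):
On the way, in this order (a step that is already met when the one before it is completed fails the run):
1. the carrier is home, flush in the corner of both fences (x of carrier in the frame of station above -0.005 m and y of carrier in the frame of station above -0.005 m and angle between the x axis of carrier and the x axis of station, either way round below 0.05 rad), for 0.2 s.
2. the lever is held at its first pressure point, not beyond, for 0.6 s (value of joint trigger above 0.075 rad and value of joint second_stage below 0.02 rad), for 0.6 s.
3. the lever is held well down in the second stage for 0.6 s (value of joint second_stage above 0.07 rad), for 0.6 s.
At the end, for the whole second after the job is handed in: the carrier rests flat on the base plate, within 5 mm of both fences and 0.05 rad of square, and the lever has sprung back (first stage under 0.02 rad, second under 0.01 rad) (all of step 1 and z of carrier in the frame of station below 0.014 m and linear speed of carrier below 0.02 m/s and value of joint trigger below 0.02 rad and value of joint second_stage below 0.01 rad); the robot touches nothing.
It fails at once if full air (second stage over 0.04 rad) while the carrier is more than 8 mm from home (value of joint second_stage above 0.04 rad and (x of carrier in the frame of station below -0.008 m or y of carrier in the frame of station below -0.008 m)).
It fails at once if the carrier is knocked or thrown (faster than 0.35 m/s) instead of slid gently (linear speed of carrier above 0.35 m/s).
It fails at once if another thing on the bench is moved by more than 30 mm (distance of any of mug, jar, cleaner, brush, knife, tape, sanding_block from where it was at the start of the episode above 0.03 m).
It also fails if it takes over 61 s, if anything falls off the work surface, if the arm or the gripper's body presses on something with over 40 N, if the wrist force passes 120 N, or if a joint passes its speed limit or range.

## Working session

There is one attempt and no reset: what is moved stays moved. The work goes in short steps, Python scripts to look and compute and a tool call to move; the robot and the scene stay as the last step left them, time stands still between calls to the robot, and variables do not carry over. Pictures are saved under pics/ and viewed, at most 10 in all, crops included, and the job is handed in when it is done.

Besides the shell and the picture viewer there is one more tool, called after "Emit:" by a JSON object that holds its "op" and its "data". servo_tool: Moves the arm, as the interface text tells. Its arguments: {"type":"object","properties":{"steps":{"type":"array"},"claw":{"type":"number"},"squeeze":{"type":"number"}},"required":["steps"]}

```bash
mkdir -p pics
python3 - <<'E'
from station import monitor,cams
import cv2,numpy as np
for n in("side","top"):
    cv2.imwrite(f"pics/{n}0.png",cams.get_image(n)); p=cams.camera_params(n); print(n,{k:np.round(v,4).tolist() for k,v in p.items()})
s=monitor.read_state();print(s)
print(cams.camera_params("wrist"))
E
```

```text
side {'fx': 383.1243, 'fy': 383.1243, 'cx': 322.213, 'cy': 199.3315, 'k1': -0.0818, 'pose': [[1.0, -0.0019, 0.0043, 500.2774], [-0.0044, -0.6708, 0.7416, -859.0385], [0.0014, -0.7417, -0.6708, 855.3924], [0.0, 0.0, 0.0, 1.0]]}
top {'fx': 423.4482, 'fy': 423.4482, 'cx': 319.0019, 'cy': 197.4708, 'k1': -0.0275, 'pose': [[-0.018, -0.9904, 0.137, 358.026], [-0.9998, 0.0169, -0.0093, -58.0869], [0.0069, -0.1371, -0.9905, 1331.5784], [0.0, 0.0, 0.0, 1.0]]}
{'time': 0.1, 'q': array([-1.44641141e+00,  2.77053997e-01, -2.77430926e-02,  1.26799722e+00,
        3.38873094e-05,  1.46738039e+00]), 'dq': array([ 1.99705031e-04, -1.68857793e-03,  2.30498838e-03,  9.97861420e-04,
        1.49034362e-04,  4.05349339e-05]), 'joint_torque': array([ 5.27915890e-04, -4.46706355e+01,  2.96129447e+01,  8.41338420e-03,
       -6.79268737e-05,  2.81943258e-06]), 'ee_pos': array([ 141.05534717, -608.20459639,  255.27359294]), 'tool_rot': array([-3.11925097e+00, -3.56828390e-01, -2.03099536e-05]), 'contact_force': array([ 0.69279081,  0.34294162, -0.14052952]), 'ft_torque': array([ 0.04601727, -0.05037445, -0.00630682]), 'grasp_force': 0.0, 'gripper_width': 1.0005975543636163}
{'fx': 292.5317828544148, 'fy': 292.5317828544148, 'cx': 324.9301264983, 'cy': 201.96184476796003, 'k1': -0.04427038613120178, 'hand_eye': array([[ 3.27383503e-04, -9.53585816e-01, -3.01121212e-01,
         7.69485816e+01],
       [ 9.99999510e-01,  5.93401478e-04, -7.91959785e-04,
         6.18185525e-01],
       [ 9.33887390e-04, -3.01120805e-01,  9.53585544e-01,
        -1.16629085e+02],
       [ 0.00000000e+00,  0.00000000e+00,  0.00000000e+00,
         1.00000000e+00]])}
```

View pics/top0.png

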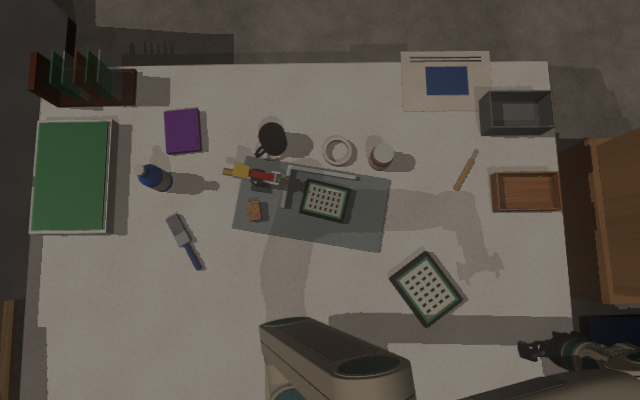

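View pics/side0.png

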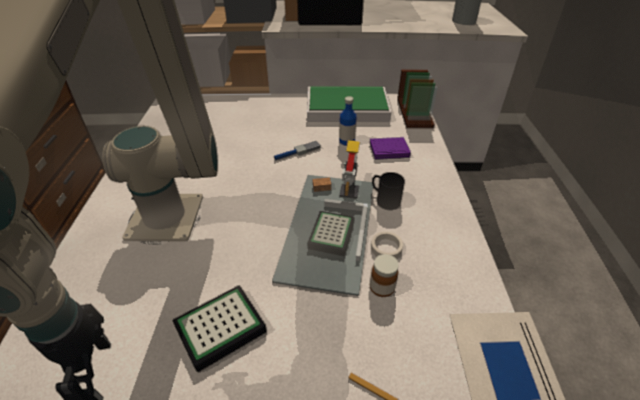

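Look-alikes for the carrier: a black one on the base plate at top (326,200), a larger black one on the table at (427,288), and a purple one at (183,130). The one on the plate is smaller and black, so I'll check it in a close crop.

Run:
```python
import cv2
i=cv2.imread("pics/top0.png")[140:260,220:400]
i=cv2.convertScaleAbs(i,alpha=1.6,beta=20)
i=cv2.resize(i,None,fx=4.4,fy=4.4,interpolation=cv2.INTER_CUBIC)
for k in range(0,180,20): cv2.putText(i,str(220+k),(int(k*4.4),10),0,.35,(0,0,255)); cv2.line(i,(int(k*4.4),12),(int(k*4.4),18),(0,0,255))
for k in range(0,120,20): cv2.putText(i,str(140+k),(0,int(k*4.4)+4),0,.35,(0,0,255))
cv2.imwrite("pics/crop0.png",i)
```

```text
(no output)
```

View pics/crop0.png

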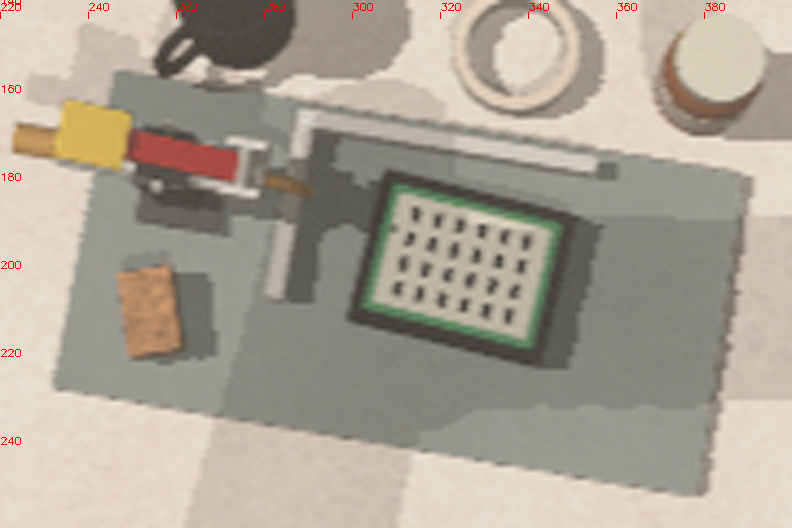

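The carrier on the plate is right (crop corners about (390,170), (580,213), (540,367) and (347,320)). The pad is at (93,134) and the plate corners are clear, so I'll fit the poses.

```bash
cat > h.py <<'E'
import numpy as np,cv2
from scipy.optimize import least_squares
from scipy.spatial.transform import Rotation as R
from station import cams,monitor
def ray(n,px,z,pose=None):
    p=cams.camera_params(n); T=p["pose"] if pose is None else pose
    d=np.array([p["k1"],0,0,0,0.])[:4]
    K=np.array([[p["fx"],0,p["cx"]],[0,p["fy"],p["cy"]],[0,0,1]])
    u=cv2.undistortPoints(np.array(px,float).reshape(-1,1,2),K,d).reshape(-1,2)
    r=np.c_[u,np.ones(len(u))]@T[:3,:3].T; o=T[:3,3]
    return (o+r*((z-o[2])/r[:,2:]))[:,:2]
def wpose():
    s=monitor.read_state();T=np.eye(4);T[:3,:3]=R.from_rotvec(s["tool_rot"]).as_matrix();T[:3,3]=s["ee_pos"];return T@cams.camera_params("wrist")["hand_eye"]
def fit(loc,w):
    def f(v):
        c,s=np.cos(v[2]),np.sin(v[2]); return (np.array(loc)@np.array([[c,s],[-s,c]])+v[:2]-w).ravel()
    r=least_squares(f,[*np.mean(w,0),0.]);return r.x,np.round(f(r.x),1)
def inv(S,p):
    c,s=np.cos(S[2]),np.sin(S[2]);return (np.array(p)[...,:2]-S[:2])@np.array([[c,-s],[s,c]])
def fwd(S,p):
    c,s=np.cos(S[2]),np.sin(S[2]);return np.array(p)@np.array([[c,s],[-s,c]])+S[:2]
E
python3 - <<'E'
from h import *
cr=lambda a:np.array(a)/4.4+[220,140]
w=ray("top",cr([(53,388),(117,71),(752,178),(702,496)]),10)
S,r=fit([(-158,223),(78,223),(78,-243),(-158,-243)],w);print("S",S,r)
w=ray("top",cr([(390,170),(582,214),(540,367),(347,320)]),36)
C,r=fit([(55,70),(55,-70),(-55,-70),(-55,70)],w);print("C",C,r,inv(S,C),C[2]-S[2])
print("corner",inv(S,ray("top",cr([(312,130)]),32)),"pad",inv(S,ray("top",cr([(93,134)]),170)),fwd(S,[0,196]))
s=monitor.read_state();print(R.from_rotvec(s["tool_rot"]).as_matrix().round(3))
np.save("S.npy",S);np.save("C.npy",C)
E
```

```text
S [ 5.61848718e+02 -4.61497771e+01 -1.85822010e-01] [-0.9 -0.2  1.7  0.3  2.2  0.4 -3.  -0.6]
C [ 5.26640410e+02 -9.05663597e+01 -2.66662286e-01] [ 1.3  1.6 -1.8  1.4 -0.6 -2.   1.1 -1. ] [-26.39602516 -50.15683009] -0.0808402765218551
corner [[52.92575763 73.065152  ]] pad [[  0.36106336 196.66429446]] [598.06059065 146.47602664]
[[ 0.974  0.226 -0.   ]
 [ 0.226 -0.974  0.002]
 [ 0.    -0.002 -1.   ]]
```

```bash
cat >> h.py <<'E'
def plan(sx,sy,z,yaw):
    "shift cm / turn deg in tool axes to reach station (sx,sy), world z, tool-x yaw rel. to station, pointing down"
    S=np.load("S.npy");s=monitor.read_state();A=R.from_rotvec(s["tool_rot"])
    y=S[2]+yaw;B=R.from_matrix([[np.cos(y),np.sin(y),0],[np.sin(y),-np.cos(y),0],[0,0,-1]])
    print((A.inv().apply(np.r_[fwd(S,[sx,sy]),z]-s["ee_pos"])/10).round(2).tolist(),np.degrees((A.inv()*B).as_rotvec()).round(2).tolist())
def where():
    S=np.load("S.npy");s=monitor.read_state();M=R.from_rotvec(s["tool_rot"]).as_matrix()
    print("t",s["time"],"st",inv(S,s["ee_pos"]).round(1),"z",s["ee_pos"][2].round(1),"yaw",round(np.arctan2(M[1,0],M[0,0])-S[2],3),"q",s["q"].round(2),"F_st",inv([0,0,S[2]],s["contact_force"]).round(1),s["contact_force"][2].round(1))
E
python3 -c "
from h import *
plan(-28,-155,130,np.pi/2)"
```

```text
[44.89, -32.16, 12.6] [-0.09, -0.08, -66.3]
```

Emit:
{"op": "servo_tool", "data": {"steps": [[[44.9, -32.2, 12.6], [0, 0, -66.3]], [[44.9, -32.2, 12.6], [0, 0, -66.3]], [[44.9, -32.2, 12.6], [0, 0, -66.3]], [[44.9, -32.2, 12.6], [0, 0, -66.3]], [[44.9, -32.2, 12.6], [0, 0, -66.3]], [[44.9, -32.2, 12.6], [0, 0, -66.3]], [[44.9, -32.2, 12.6], [0, 0, -66.3]], [[44.9, -32.2, 12.6], [0, 0, -66.3]], [[44.9, -32.2, 12.6], [0, 0, -66.3]], [[44.9, -32.2, 12.6], [0, 0, -66.3]], [[44.9, -32.2, 12.6], [0, 0, -66.3]], [[44.9, -32.2, 12.6], [0, 0, -66.3]], [[44.9, -32.2, 12.6], [0, 0, -66.3]], [[44.9, -32.2, 12.6], [0, 0, -66.3]], [[44.9, -32.2, 12.6], [0, 0, -66.3]], [[44.9, -32.2, 12.6], [0, 0, -66.3]]], "claw": 0}}

```text
time: 1.7
ee_pos: [505.3, -195.1, 130.7]
tool_rot: [2.42, 2.003, -0.0]
contact_force: [0.4, -0.1, -0.2]
gripper_width: 0.499
grasp_force: 0.0
```

Run:
```python
from h import *
where();plan(-28,-155,130,np.pi/2);plan(-30,-150,41,np.pi/2)
T=wpose();np.save("T1.npy",T);cv2.imwrite("pics/w1.png",cams.get_image("wrist"))
```

```text
t 1.7 st [ -28.1 -156.9] z 130.7 yaw 1.569 q [-0.49  0.23 -0.37  0.97 -0.    1.27] F_st [ 0.4 -0. ] -0.2
[0.19, 0.01, 0.07] [0.03, 0.03, -0.13]
[0.69, -0.2, 8.97] [0.03, 0.03, -0.13]
```

View pics/w1.png

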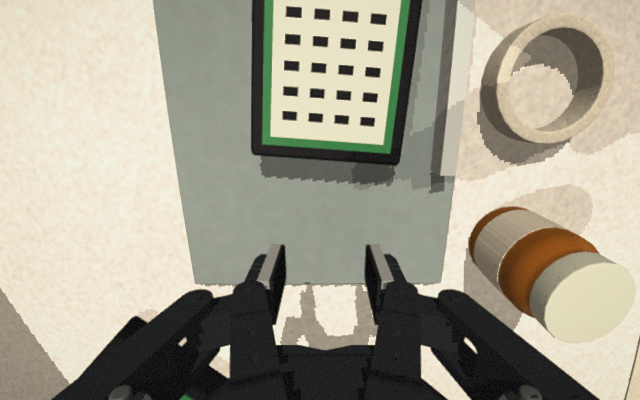

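The wrist view shows the carrier's near edge at (252,152) to (399,163), and the fingers clear of the jar. I'll go down now.

Emit:
{"op": "servo_tool", "data": {"steps": [[[0.3, -0.2, 3], [0, 0, 0]], [[0.6, -0.2, 6], [0, 0, 0]], [[0.6, -0.2, 8], [0, 0, 0]], [[0.6, -0.2, 9], [0, 0, 0]], [[0.6, -0.2, 9], [0, 0, 0]]]}}

```text
time: 2.25
ee_pos: [503.6, -187.6, 39.2]
tool_rot: [-2.417, -2.003, 0.002]
contact_force: [0.4, 0.3, -0.2]
gripper_width: 0.499
grasp_force: 0.0
```

Run:
```python
from h import *
where();S=np.load("S.npy");print(inv(S,ray("wrist",[(252,152),(399,163)],36,np.load("T1.npy"))))
print("plate edge",inv(S,ray("wrist",[(194,283),(440,285)],10,np.load("T1.npy"))),"fence end",inv(S,ray("wrist",[(443,175)],32,np.load("T1.npy"))))
```

```text
t 2.25 st [ -31.1 -149.7] z 39.2 yaw 1.57 q [-0.48  0.34 -0.46  0.78 -0.    1.28] F_st [0.3 0.4] -0.2
[[ -80.4313998  -109.14433512]
 [  26.20743458 -117.34378722]]
plate edge [[-151.80272963 -235.30754673]
 [  80.69129828 -237.71766721]] fence end [[  61.36772997 -127.1079456 ]]
```

Emit:
{"op": "servo_tool", "data": {"steps": [[[0.7, -0.2, 0], [0, 0, 0]], [[1.4, -0.3, 0], [0, 0, 0]], [[1.8, -0.3, 0], [0, 0, 0]], [[2.2, -0.3, 0], [0, 0, 0]], [[2.6, -0.3, 0], [0, 0, 0]], [[3.0, -0.3, 0], [0, 0, 0]], [[3.4, -0.3, 0], [0, 0, 0]], [[3.8, -0.3, 0], [0, 0, 0]], [[4.2, -0.3, 0], [0, 0, 0]], [[4.6, -0.3, 0], [0, 0, 0]], [[5.0, -0.3, 0], [0, 0, 0]], [[5.4, -0.3, 0], [0, 0, 0]], [[5.8, -0.3, 0], [0, 0, 0]], [[6.1, -0.3, 0], [0, 0, 0]], [[6.1, -0.3, 0], [0, 0, 0]]]}}

```text
time: 3.75
ee_pos: [514.3, -127.8, 41.2]
tool_rot: [2.416, 2.004, -0.001]
contact_force: [-1.1, -5.0, 5.3]
gripper_width: 0.499
grasp_force: 2.4
```

Run:
```python
from h import *
where();np.save("T2.npy",wpose());cv2.imwrite("pics/w2.png",cams.get_image("wrist"))
```

```text
t 3.75 st [-31.7 -89. ] z 41.2 yaw 1.571 q [-0.36  0.32 -0.48  0.77 -0.    1.39] F_st [-0.2 -5.1] 5.3
```

View pics/w2.png

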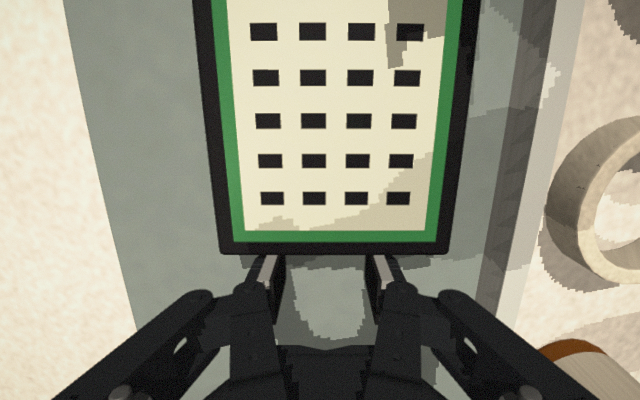

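The carrier is now square against both fingertips (near edge in row 252, columns 220–448). I'll carry on to the gun-side fence, watching the force.

Emit:
{"op": "servo_tool", "data": {"steps": [[[0.2, 0, 0], [0, 0, 0]], [[0.4, 0, 0], [0, 0, 0]], [[0.6, 0, 0], [0, 0, 0]], [[0.8, 0, 0], [0, 0, 0]], [[0.8, 0, 0], [0, 0, 0]]]}}

```text
time: 4.3
ee_pos: [515.5, -120.3, 41.1]
tool_rot: [2.416, 2.003, -0.001]
contact_force: [-1.7, -7.1, 5.3]
gripper_width: 0.504
grasp_force: 3.0
```

Emit:
{"op": "servo_tool", "data": {"steps": [[[0.2, 0, 0], [0, 0, 0]], [[0.4, 0, 0], [0, 0, 0]], [[0.4, 0, 0], [0, 0, 0]]]}}

```text
time: 4.6
ee_pos: [516.2, -116.3, 41.1]
tool_rot: [2.416, 2.003, -0.002]
contact_force: [-0.7, -6.0, 3.9]
gripper_width: 0.498
grasp_force: 3.0
```

Emit:
{"op": "servo_tool", "data": {"steps": [[[0.2, 0, 0], [0, 0, 0]], [[0.4, 0, 0], [0, 0, 0]], [[0.4, 0, 0], [0, 0, 0]]]}}

```text
time: 4.9
ee_pos: [516.6, -114.2, 41.2]
tool_rot: [2.415, 2.001, -0.008]
contact_force: [-2.2, -11.1, 4.1]
gripper_width: 0.498
grasp_force: 5.7
```

Emit:
{"op": "servo_tool", "data": {"steps": [[[0.2, 0, 0], [0, 0, 0]], [[0.4, 0, 0], [0, 0, 0]], [[0.4, 0, 0], [0, 0, 0]]]}}

```text
time: 5.2
ee_pos: [516.9, -114.0, 41.3]
tool_rot: [2.411, 1.995, -0.02]
contact_force: [-4.8, -21.5, 3.7]
gripper_width: 0.495
grasp_force: 11.0
```

Run:
```python
from h import *
where();np.save("T3.npy",wpose());cv2.imwrite("pics/top3.png",cams.get_image("top"))
```

```text
t 5.2 st [-31.6 -74.9] z 41.3 yaw 1.568 q [-0.33  0.32 -0.48  0.77 -0.02  1.43] F_st [ -0.8 -22. ] 3.7
```

Emit:
{"op": "servo_tool", "data": {"steps": [[[-0.5, 0, 0], [0, 0, 0]], [[-2, 0, 0], [0, 0, 0]], [[-3, 0, -3], [0, 0, 0]], [[-3, 0, -7], [0, 0, 0]], [[-3, 0, -9], [0, 0, 0]], [[-3, 0, -9], [0, 0, 0]]]}}

```text
time: 5.85
ee_pos: [513.4, -137.3, 133.2]
tool_rot: [2.415, 2.004, 0.007]
contact_force: [1.5, -0.8, 0.3]
gripper_width: 0.503
grasp_force: 0.0
```

Run:
```python
from h import *
S=np.load("S.npy");S[:2]=fwd(S,[0,5]);np.save("S.npy",S)
where();plan(-115,0,125,np.pi);plan(-115,0,41,np.pi)
```

```text
t 5.85 st [ -30.8 -103.5] z 133.2 yaw 1.571 q [-0.38  0.21 -0.39  0.97  0.    1.37] F_st [ 1.6 -0.5] 0.3
[10.35, -8.42, 0.79] [0.29, 0.19, -89.99]
[10.34, -8.47, 9.19] [0.29, 0.19, -89.99]
```

Emit:
{"op": "servo_tool", "data": {"steps": [[[2, -4, 0.5], [0, 0, -8]], [[4, -8.4, 0.5], [0, 0, -16]], [[8, -8.4, 0.5], [0, 0, -24]], [[10.3, -8.4, 0.5], [0, 0, -32]], [[10.3, -8.4, 0.5], [0, 0, -40]], [[10.3, -8.4, 0.5], [0, 0, -48]], [[10.3, -8.4, 0.5], [0, 0, -56]], [[10.3, -8.4, 0.5], [0, 0, -64]], [[10.3, -8.4, 0.5], [0, 0, -72]], [[10.3, -8.4, 0.5], [0, 0, -80]], [[10.3, -8.4, 0.5], [0, 0, -88]], [[10.3, -8.4, 2], [0, 0, -90]], [[10.3, -8.4, 5], [0, 0, -90]], [[10.3, -8.4, 8], [0, 0, -90]], [[10.3, -8.4, 9.2], [0, 0, -90]], [[10.3, -8.4, 9.2], [0, 0, -90]]]}}

```text
time: 7.45
ee_pos: [444.6, -19.2, 35.7]
tool_rot: [-0.29, -3.121, -0.002]
contact_force: [0.1, 1.6, 1.8]
gripper_width: 0.497
grasp_force: 0.0
```

Run:
```python
from h import *
where();i=cams.get_image("top")[120:270,220:400]
cv2.imwrite("pics/t4.png",cv2.resize(cv2.convertScaleAbs(i,alpha=1.6,beta=20),None,fx=4,fy=4,interpolation=2))
```

```text
t 7.45 st [-120.2   -0.2] z 35.7 yaw 3.142 q [-0.19  0.21 -0.65  0.72  0.   -0.  ] F_st [-0.2  1.6] 1.8
```

View pics/t4.png

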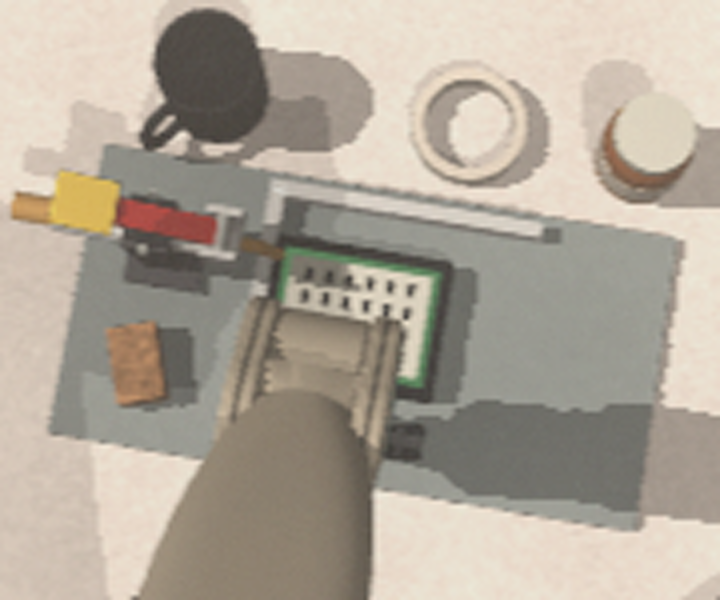

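The carrier is square against the gun-side fence (top edge near (275..450, 250)). Next is the push along +x, which is tool −x, after lifting the fingers 4 mm.

Emit:
{"op": "servo_tool", "data": {"steps": [[[0, 0, -0.4], [0, 0, 0]], [[-0.6, 0, -0.4], [0, 0, 0]], [[-1.2, 0, -0.4], [0, 0, 0]], [[-1.6, 0, -0.4], [0, 0, 0]], [[-2.0, 0, -0.4], [0, 0, 0]], [[-2.4, 0, -0.4], [0, 0, 0]], [[-2.8, 0, -0.4], [0, 0, 0]], [[-3.2, 0, -0.4], [0, 0, 0]], [[-3.5, 0, -0.4], [0, 0, 0]], [[-3.8, 0, -0.4], [0, 0, 0]], [[-4.1, 0, -0.4], [0, 0, 0]], [[-4.4, 0, -0.4], [0, 0, 0]], [[-4.7, 0, -0.4], [0, 0, 0]], [[-4.7, 0, -0.4], [0, 0, 0]]]}}

```text
time: 8.9
ee_pos: [491.9, -28.3, 41.3]
tool_rot: [-0.291, -3.123, -0.001]
contact_force: [-2.0, 0.1, -0.8]
gripper_width: 0.498
grasp_force: 1.1
```

Emit:
{"op": "servo_tool", "data": {"steps": [[[-0.2, 0, 0], [0, 0, 0]], [[-0.4, 0, 0], [0, 0, 0]], [[-0.4, 0, 0], [0, 0, 0]]]}}

```text
time: 9.2
ee_pos: [498.3, -29.6, 42.1]
tool_rot: [0.291, 3.128, -0.0]
contact_force: [-1.6, 1.2, -1.4]
gripper_width: 0.499
grasp_force: 0.9
```

```bash
python3 -c "
from h import *
where()"
```

```text
t 9.2 st [-65.5  -0.4] z 42.1 yaw 3.142 q [-0.19  0.27 -0.54  0.76 -0.   -0.  ] F_st [-1.8  0.9] -1.4
```

Emit:
{"op": "servo_tool", "data": {"steps": [[[-0.2, 0, 0], [0, 0, 0]], [[-0.4, 0, 0], [0, 0, 0]], [[-0.4, 0, 0], [0, 0, 0]]]}}

```text
time: 9.5
ee_pos: [501.4, -30.3, 42.2]
tool_rot: [-0.291, -3.127, 0.001]
contact_force: [-4.6, -0.4, -0.2]
gripper_width: 0.502
grasp_force: 2.3
```

Emit:
{"op": "servo_tool", "data": {"steps": [[[-0.2, 0, 0], [0, 0, 0]], [[-0.4, 0, 0], [0, 0, 0]], [[-0.4, 0, 0], [0, 0, 0]]]}}

```text
time: 9.8
ee_pos: [501.6, -30.3, 41.9]
tool_rot: [-0.29, -3.119, -0.001]
contact_force: [-12.6, 1.4, 9.8]
gripper_width: 0.499
grasp_force: 6.3
```

Emit:
{"op": "servo_tool", "data": {"steps": [[[-0.2, 0, 0], [0, 0, 0]], [[-0.3, 0, 0], [0, 0, 0]], [[-0.3, 0, 0], [0, 0, 0]], [[0.5, 0, 0], [0, 0, 0]], [[2, 0, 0], [0, 0, 0]], [[4, 0, -3], [0, 0, 0]], [[4, 0, -8], [0, 0, 0]], [[4, 0, -12], [0, 0, 0]], [[4, 0, -16], [0, 0, 0]], [[4, 0, -16], [0, 0, 0]]], "claw": 0}}

```text
time: 10.8
ee_pos: [473.6, -24.9, 210.0]
tool_rot: [0.29, 3.11, -0.002]
contact_force: [0.8, -0.6, 0.7]
gripper_width: 0.495
grasp_force: 0.0
```

Run:
```python
from h import *
where();t=cams.get_image("top")[140:240,220:370];s=cams.get_image("side")[160:280,270:390]
f=lambda i,k:cv2.resize(cv2.convertScaleAbs(i,alpha=1.6,beta=20),None,fx=k,fy=k,interpolation=2)
a=f(t,5)[:,:];cv2.imwrite("pics/t5.png",a)
cv2.imwrite("pics/s5.png",f(s,5))
plan(0,191,220,np.pi);plan(0,191,205,np.pi)
```

```text
t 10.8 st [-90.7  -0.4] z 210.0 yaw 3.142 q [-0.19  0.03 -0.42  1.1   0.   -0.  ] F_st [ 0.8 -0.4] 0.7
[-9.5, 19.15, -1.47] [0.0, 0.44, -0.01]
[-9.49, 19.15, 0.03] [0.0, 0.44, -0.01]
```

View pics/t5.png

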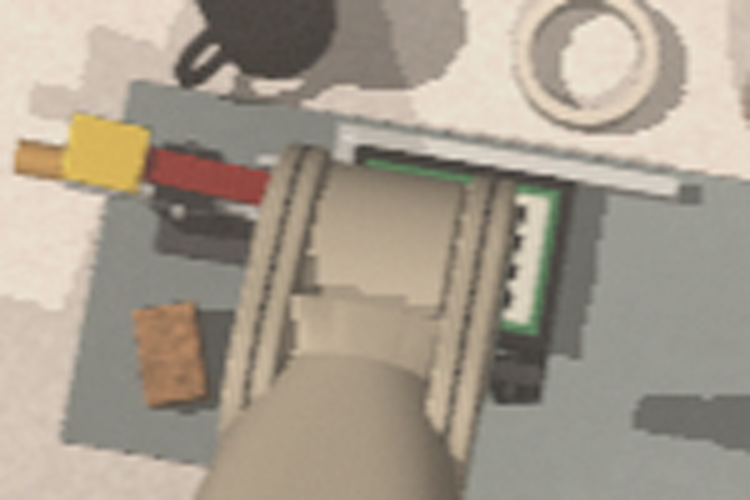

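View pics/s5.png

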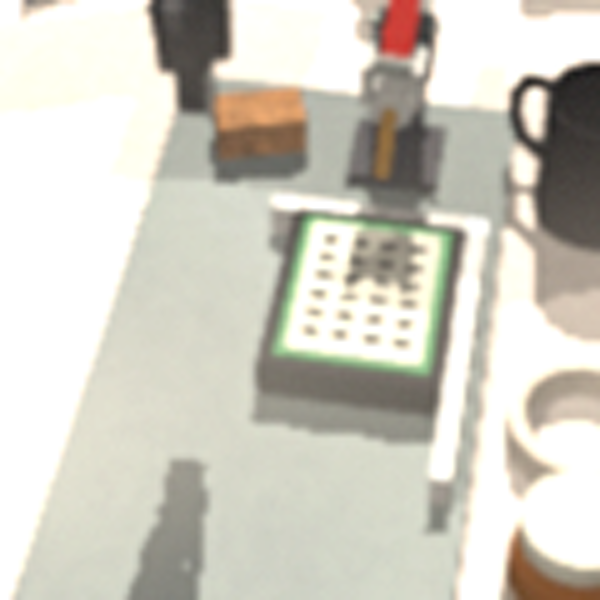

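Both views show the carrier in the corner, along both fences. I'll use a second light nudge in +y with closed fingers to confirm that it's flush.

Emit:
{"op": "servo_tool", "data": {"steps": [[[-2.5, -4, 0], [0, 0, 0]], [[-5, -8, 0], [0, 0, 0]], [[-7.5, -11, 0], [0, 0, 0]], [[-8.9, -12.5, 0], [0, 0, 0]], [[-8.9, -12.5, 4], [0, 0, 0]], [[-8.9, -12.5, 8], [0, 0, 0]], [[-8.9, -12.5, 12], [0, 0, 0]], [[-8.9, -12.5, 15], [0, 0, 0]], [[-8.9, -12.5, 16.4], [0, 0, 0]], [[-8.9, -12.5, 16.4], [0, 0, 0]], [[-8.9, -12, 16.4], [0, 0, 0]], [[-8.9, -11.5, 16.4], [0, 0, 0]], [[-8.9, -11, 16.4], [0, 0, 0]], [[-8.9, -10.5, 16.4], [0, 0, 0]], [[-8.9, -10.3, 16.4], [0, 0, 0]], [[-8.9, -10.3, 16.4], [0, 0, 0]]], "claw": 1, "squeeze": 20}}

```text
time: 12.5
ee_pos: [535.1, -140.8, 38.4]
tool_rot: [0.29, 3.128, -0.0]
contact_force: [-0.1, -0.0, 0.4]
gripper_width: 0.0
grasp_force: 0.0
```

Emit:
{"op": "servo_tool", "data": {"steps": [[[0, 0.2, 0], [0, 0, 0]], [[0, 0.4, 0], [0, 0, 0]], [[0, 0.4, 0], [0, 0, 0]]]}}

```text
time: 12.8
ee_pos: [535.7, -137.2, 38.3]
tool_rot: [-0.291, -3.128, -0.0]
contact_force: [-1.1, 0.2, 0.1]
gripper_width: 0.001
grasp_force: 0.0
```

Emit:
{"op": "servo_tool", "data": {"steps": [[[0, 0.2, 0], [0, 0, 0]], [[0, 0.4, 0], [0, 0, 0]], [[0, 0.4, 0], [0, 0, 0]]]}}

```text
time: 13.1
ee_pos: [536.5, -133.2, 38.3]
tool_rot: [-0.291, -3.128, -0.0]
contact_force: [0.8, -0.3, 0.2]
gripper_width: -0.002
grasp_force: 0.0
```

Emit:
{"op": "servo_tool", "data": {"steps": [[[0, 0.2, 0], [0, 0, 0]], [[0, 0.4, 0], [0, 0, 0]], [[0, 0.6, 0], [0, 0, 0]], [[0, 0.6, 0], [0, 0, 0]]]}}

```text
time: 13.5
ee_pos: [537.6, -127.2, 38.3]
tool_rot: [-0.291, -3.128, -0.0]
contact_force: [-0.2, -0.1, 0.0]
gripper_width: 0.002
grasp_force: 0.0
```

Emit:
{"op": "servo_tool", "data": {"steps": [[[0, 0.2, 0], [0, 0, 0]], [[0, 0.4, 0], [0, 0, 0]], [[0, 0.4, 0], [0, 0, 0]]]}}

```text
time: 13.8
ee_pos: [538.4, -123.3, 38.3]
tool_rot: [-0.291, -3.128, -0.0]
contact_force: [0.9, -0.4, -0.2]
gripper_width: 0.004
grasp_force: 0.0
```

Emit:
{"op": "servo_tool", "data": {"steps": [[[0, 0.2, 0], [0, 0, 0]], [[0, 0.3, 0], [0, 0, 0]], [[0, 0.3, 0], [0, 0, 0]]]}}

```text
time: 14.1
ee_pos: [538.8, -121.3, 38.4]
tool_rot: [-0.292, -3.128, 0.003]
contact_force: [-0.6, -4.1, -0.1]
gripper_width: 0.003
grasp_force: 1.7
```

Emit:
{"op": "servo_tool", "data": {"steps": [[[0, 0.2, 0], [0, 0, 0]], [[0, 0.3, 0], [0, 0, 0]], [[0, 0.3, 0], [0, 0, 0]]]}}

```text
time: 14.4
ee_pos: [539.0, -121.0, 38.4]
tool_rot: [-0.294, -3.127, 0.013]
contact_force: [-2.2, -10.7, -1.0]
gripper_width: 0.004
grasp_force: 5.5
```

Emit:
{"op": "servo_tool", "data": {"steps": [[[0, 0.2, 0], [0, 0, 0]], [[0, 0.3, 0], [0, 0, 0]], [[0, 0.3, 0], [0, 0, 0]]]}}

```text
time: 14.7
ee_pos: [539.1, -120.8, 38.6]
tool_rot: [-0.297, -3.126, 0.024]
contact_force: [-4.6, -18.6, -0.4]
gripper_width: -0.001
grasp_force: 9.3
```

It's flush: the force rises and nothing moves. Now to the lever.

Emit:
{"op": "servo_tool", "data": {"steps": [[[0, -0.6, 0], [0, 0, 0]], [[0, -2, 0], [0, 0, 0]], [[0, -3, -4], [0, 0, 0]], [[0, -3, -8], [0, 0, 0]], [[0, -3, -12], [0, 0, 0]], [[0, -3, -16], [0, 0, 0]], [[0, -3, -19], [0, 0, 0]], [[0, -3, -19], [0, 0, 0]]]}}

```text
time: 15.5
ee_pos: [537.8, -145.4, 234.0]
tool_rot: [0.29, 3.118, -0.003]
contact_force: [1.1, -1.4, 1.2]
gripper_width: 0.0
grasp_force: 0.0
```

Run:
```python
from h import *
where();plan(0,193,215,np.pi)
```

```text
t 15.5 st [  -5.3 -107. ] z 234.0 yaw 3.142 q [-0.38  0.16 -0.22  1.18  0.   -0.2 ] F_st [ 1.4 -1.1] 1.2
[-0.52, 30.0, 1.89] [-0.04, 0.61, 0.01]
```

Emit:
{"op": "servo_tool", "data": {"steps": [[[-0.5, 5, 0], [0, 0, 0]], [[-0.5, 10, 0], [0, 0.6, 0]], [[-0.5, 15, 0], [0, 0.6, 0]], [[-0.5, 20, 0], [0, 0.6, 0]], [[-0.5, 25, 0], [0, 0.6, 0]], [[-0.5, 29, 0], [0, 0.6, 0]], [[-0.5, 30, 0], [0, 0.6, 0]], [[-0.5, 30, 1.4], [0, 0.6, 0]], [[-0.5, 30, 1.4], [0, 0.6, 0]], [[-0.5, 30, 1.4], [0, 0.6, 0]]]}}

```text
time: 16.5
ee_pos: [593.6, 148.0, 212.8]
tool_rot: [-0.293, -3.114, -0.0]
contact_force: [1.1, -0.0, 0.7]
gripper_width: 0.001
grasp_force: 0.0
```

Run:
```python
from h import *
where();w=cams.get_image("wrist");s=cams.get_image("side")[100:220,300:440]
a=cv2.resize(cv2.convertScaleAbs(s,alpha=1.4),(466,400),interpolation=2)
cv2.imwrite("pics/p6.png",np.hstack([w[:,150:480],a])[:600])
```

```text
t 16.5 st [ -4.6 191.7] z 212.8 yaw 3.14 q [ 0.14  0.29 -0.11  1.19  0.    0.33] F_st [1.1 0.2] 0.7
```

View pics/p6.png

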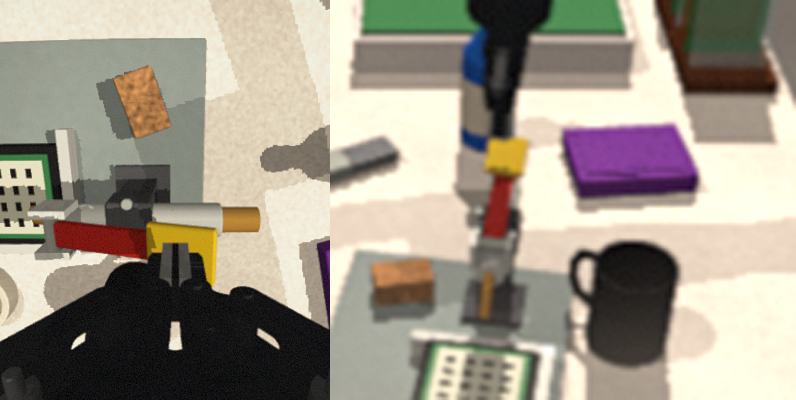

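The fingertips are over the yellow pad (pad centre about (181,250), fingers at column 176). I'll lower and feel for contact.

Emit:
{"op": "servo_tool", "data": {"steps": [[[0, 0, 0.7], [0, 0, 0]], [[0, 0, 1.4], [0, 0, 0]], [[0, 0, 1.6], [0, 0, 0]], [[0, 0, 1.6], [0, 0, 0]]]}}

```text
time: 17.0
ee_pos: [594.1, 149.5, 197.5]
tool_rot: [-0.291, -3.116, -0.001]
contact_force: [-0.2, 0.2, 0.1]
gripper_width: 0.001
grasp_force: 0.0
```

Emit:
{"op": "servo_tool", "data": {"steps": [[[0, 0, 0.2], [0, 0, 0]], [[0, 0, 0.4], [0, 0, 0]], [[0, 0, 0.4], [0, 0, 0]]]}}

```text
time: 17.3
ee_pos: [595.0, 150.1, 194.7]
tool_rot: [-0.29, -3.119, -0.003]
contact_force: [-0.0, 1.0, 1.9]
gripper_width: 0.001
grasp_force: 0.9
```

Emit:
{"op": "servo_tool", "data": {"steps": [[[0, 0, 0.2], [0, 0, 0]], [[0, 0, 0.3], [0, 0, 0]], [[0, 0, 0.3], [0, 0, 0]]]}}

```text
time: 17.6
ee_pos: [595.0, 150.0, 191.6]
tool_rot: [-0.29, -3.119, -0.002]
contact_force: [-0.1, 2.0, 3.6]
gripper_width: -0.0
grasp_force: 1.2
```

Emit:
{"op": "servo_tool", "data": {"steps": [[[0, 0, 0.2], [0, 0, 0]], [[0, 0, 0.3], [0, 0, 0]], [[0, 0, 0.3], [0, 0, 0]]]}}

```text
time: 17.9
ee_pos: [594.8, 149.9, 188.4]
tool_rot: [-0.291, -3.118, -0.002]
contact_force: [0.6, 1.4, 3.4]
gripper_width: -0.0
grasp_force: 1.5
```

Emit:
{"op": "servo_tool", "data": {"steps": [[[0, 0, 0.2], [0, 0, 0]], [[0, 0, 0.2], [0, 0, 0]]]}}

```text
time: 18.1
ee_pos: [594.7, 149.8, 186.2]
tool_rot: [-0.291, -3.118, -0.002]
contact_force: [0.8, 1.6, 3.9]
gripper_width: -0.003
grasp_force: 1.8
```

Emit:
{"op": "servo_tool", "data": {"steps": [[[0, 0, 0.1], [0, 0, 0]], [[0, 0, 0.1], [0, 0, 0]]]}}

```text
time: 18.3
ee_pos: [594.7, 149.9, 185.4]
tool_rot: [-0.29, -3.118, -0.002]
contact_force: [0.3, 1.5, 3.4]
gripper_width: -0.0
grasp_force: 1.9
```

Emit:
{"op": "servo_tool", "data": {"steps": [[[0, 0, 0.1], [0, 0, 0]], [[0, 0, 0.1], [0, 0, 0]]]}}

```text
time: 18.5
ee_pos: [594.9, 149.9, 185.0]
tool_rot: [-0.291, -3.119, -0.002]
contact_force: [0.2, 2.3, 6.6]
gripper_width: 0.001
grasp_force: 2.7
```

At the pressure point: the force jumped to 6.6 N and the pad stopped. I'll hold here for a second.

Emit:
{"op": "servo_tool", "data": {"steps": [[[0, 0, 0], [0, 0, 0]], [[0, 0, 0], [0, 0, 0]], [[0, 0, 0], [0, 0, 0]], [[0, 0, 0], [0, 0, 0]], [[0, 0, 0], [0, 0, 0]], [[0, 0, 0], [0, 0, 0]], [[0, 0, 0], [0, 0, 0]], [[0, 0, 0], [0, 0, 0]], [[0, 0, 0], [0, 0, 0]], [[0, 0, 0], [0, 0, 0]], [[0, 0, 0], [0, 0, 0]]]}}

```text
time: 19.6
ee_pos: [594.9, 149.9, 185.0]
tool_rot: [-0.29, -3.119, -0.002]
contact_force: [1.5, 1.2, 5.4]
gripper_width: -0.001
grasp_force: 2.8
```

Emit:
{"op": "servo_tool", "data": {"steps": [[[0, 0, 0.3], [0, 0, 0]], [[0, 0, 0.6], [0, 0, 0]], [[0, 0, 0.9], [0, 0, 0]], [[0, 0, 1.2], [0, 0, 0]], [[0, 0, 1.3], [0, 0, 0]], [[0, 0, 1.3], [0, 0, 0]], [[0, 0, 1.3], [0, 0, 0]]]}}

```text
time: 20.3
ee_pos: [595.9, 152.0, 173.9]
tool_rot: [-0.289, -3.121, -0.01]
contact_force: [-0.2, 6.6, 11.8]
gripper_width: 0.003
grasp_force: 5.8
```

Emit:
{"op": "servo_tool", "data": {"steps": [[[0, 0, 0.05], [0, 0, 0]], [[0, 0, 0.05], [0, 0, 0]], [[0, 0, 0.05], [0, 0, 0]], [[0, 0, 0.05], [0, 0, 0]], [[0, 0, 0.05], [0, 0, 0]], [[0, 0, 0.05], [0, 0, 0]], [[0, 0, 0.05], [0, 0, 0]], [[0, 0, 0.05], [0, 0, 0]], [[0, 0, 0.05], [0, 0, 0]], [[0, 0, 0.05], [0, 0, 0]]]}}

```text
time: 21.3
ee_pos: [595.9, 152.0, 173.6]
tool_rot: [-0.289, -3.122, -0.011]
contact_force: [-0.6, 6.8, 12.1]
gripper_width: -0.001
grasp_force: 5.9
```

Emit:
{"op": "servo_tool", "data": {"steps": [[[0, 0, -1], [0, 0, 0]], [[0, 0, -2], [0, 0, 0]], [[0, 0, -4], [0, 0, 0]], [[0, 0, -7], [0, 0, 0]], [[0, 0, -9], [0, 0, 0]], [[6, 0, -9], [0, 0, 0]], [[10, 0, -9], [0, 0, 0]], [[14, 0, -9], [0, 0, 0]], [[14, 0, -9], [0, 0, 0]], [[14, 0, -9], [0, 0, 0]]]}}

```text
time: 22.3
ee_pos: [456.3, 175.0, 261.3]
tool_rot: [-0.289, -3.116, 0.001]
contact_force: [0.7, -0.7, 0.3]
gripper_width: 0.001
grasp_force: 0.0
```

Run:
```python
from h import *
where();s=cams.get_image("side")[100:280,270:440]
cv2.imwrite("pics/s7.png",cv2.resize(cv2.convertScaleAbs(s,alpha=1.4),None,fx=3.3,fy=3.3,interpolation=2))
```

```text
t 22.3 st [-144.6  192.8] z 261.3 yaw 3.142 q [ 0.23  0.04 -0.3   1.25  0.    0.42] F_st [ 0.8 -0.5] 0.3
```

View pics/s7.png

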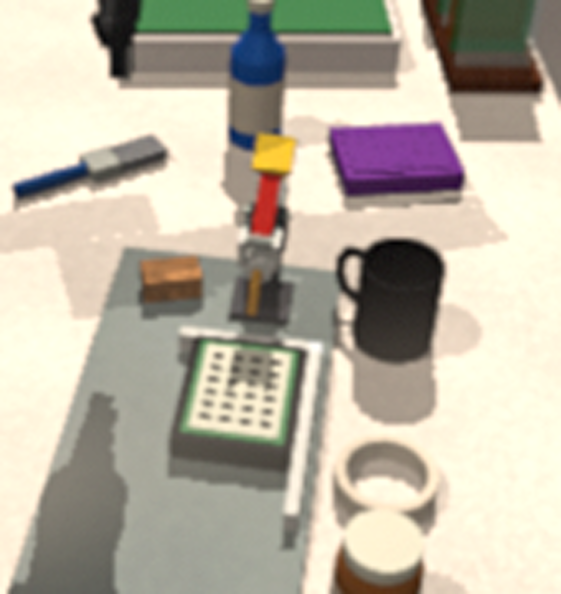

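The carrier sits in the corner (crop about (190..305, 340..465)), the lever's pad is back up at (273,153), and the arm is clear. Handing in.

```bash
python3 -c "
from station import hand_in
print(hand_in())"
```

```text
the job is handed in; nothing more can be done
None
```

I handed the job in at about 22 s: the carrier is home against both fences, the lever was held about 1 s at the pressure point and over 1 s in the second stage, then sprang back up; the hand-in gave no verdict.

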